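Change the sawing board from the short to the long stop and push the blank home

ROBOT

A 7-joint arm with a two-finger parallel gripper is mounted at the origin on a cart in front of the work surface, level with it; the furniture and walls round the work are solid. World frame = base frame: x ahead of the robot, y to its left, z up, the work surface at z = 0. Lengths are in m, angles in degrees, forces in N, time in s.
With the tool pointing down it reaches from about 0.425 to 0.825 m from the base axis. Payload 3.6 kg.
Tool frame: the origin (TCP) lies at the very end of the fingers, on their centre line; the grasp point (between the pads) lies 19 mm behind it; z points along the fingers, y is the line along which they close (so a half turn about z gives the same grasp; the last joint's range is limited). The gripper opens to 93 mm and grips with 3 to 60 N. Pads are 15 mm wide; open, the fingers measure 128 mm over their backs; the gripper's body (75 mm by 188 mm) begins 65 mm behind the grasp point.
Start: joints at [-78.18, 35.231, -0.722, 81.555, 0.464, 63.22, -2.315], TCP at [0.15, 0.632, 0.219] pointing down, gripper open.
Joint ranges: [-178.69, 178.69], [-17.37, 117.87], [-77.05, 75.6], [15.02, 138.74], [-78.02, 258.01], [0.78, 113.62], [-162.83, 162.83]. Speed limits (degrees/s): [159.86, 159.86, 180, 180, 180, 180, 180].

INTERFACE

Orientations are given as a 3x3 rotation matrix whose columns are the frame's x, y, z axes.
In Python, from station import env, vision, finish_job gives the robot as it stands (env), with the cameras (vision) and the job as plain functions.
- The arm moves only by the tool jog_arm, called by a JSON object that holds its "api" and its "payload", one argument or row to a line. Schema: {"type":"object","properties":{"increments":{"type":"string"},"jaw":{"type":"number"},"only":{"type":"string"},"quiet":{"type":"boolean"},"lines":{"type":"string"}},"required":["increments"],"additionalProperties":false}. increments is a string of 1 to 5 rows, one to a line, with the numbers parted by commas; each row has 4 numbers: dx, dy, dz in m, then a turn about the tool's z in degrees; each row shifts and turns the commanded pose from where the row before left it, along the tool's axes as they then stand; what a row does not reach is not made up. A row lasts 1/8 s, in which the tool goes at most 0.0625 m and 10.7 degrees, less where a joint would pass 70% of its speed; a pose out of reach is approached as far as the arm can. jaw is the finger opening in m, set as the call begins (left out keeps the last). The fingers move at their own pace and stop on an object; the grip force is fixed at half the most. Time passes only in rows, so rows that do not move let the fingers close. The tool returns the time, the measured TCP pose, the force, the opening and the grip force at its end. only (a regular expression) keeps the lines of the reply that match it, lines (a string "A,B") keeps lines A to B, and quiet returns only ok. Input that does not fit is refused with a message, and nothing moves.
- env.observe(): the state, without advancing time (a new reading comes with each control period).
- vision.capture(name): name is "scene" or "side" or "wrist"; returns a dict with "pixels" (480x640x3 uint8, red, green, blue), "fx", "fy", "cx", "cy" (pixels), "extrinsics" (4x4, takes a point from world to camera coordinates). Camera axes: x right, y down, z forward; pixel columns grow to the right and rows downward; lengths in m; the calibration is good to about 2 mm. A picture is of the moment at which its call begins. There is no depth.
- finish_job(): hands the job in; it is judged then, once.
The state is a dict: "clock": time; "joint_pos": joint angles; "joint_velocities": joint speeds; "tau": joint torques, N m; "tool_pos": TCP position; "ee_rot": TCP orientation; "wrist_force": force on the tool from outside, world axes, zero at the start; "ft_torque": the same for the moment, N m; "width": finger opening in m; "grip_force": force on a finger pad.
Only numpy, scipy, OpenCV 4.12 (cv2) and the standard library are available. Lean on these libraries where they do the work, as an engineer would, in place of code of your own. Each camera call takes 0.05 s, during which the arm holds its last target. There are 200 camera calls.

TASK

The sawing board is still set for short pieces: push the ball lever of the short-length stop over, away from you, so that the stop flips fully up out of the way, and push the lever of the long-length stop (the one farther left along the fence) towards you so that it flips fully down. Then push the blank to the left along the fence until its end is tight against the lowered long stop and its long side lies flat against the fence. Only push with the fingertips: do not lift the blank, and leave everything else on the bench where it is.

Things in the scene. Friction and masses are not known exactly. Their poses are not given: they have to be found in the camera images.
- sawing_board: fixed board: plywood base 137 x 455 mm, 12 mm thick, with a wooden fence 22 mm thick and a track on it (top at z = 0.061). Origin at bench level, on the plane of the fence's front face, at the saw slot in the fence. y: left along the fence (base from -0.205 to 0.25), x: away from the robot (base from -0.085 to 0.052). Two black knobs, 35 mm high, behind the fence near the base's ends.
- short_stop: steel carriage of the short-length flip stop, the nearer to the saw slot of the two stops (70 to 100 mm left of it), 34 mm along the fence, clamped on the fence's track (it does not slide). Origin on top of the track (z = 0.061), on the plane of the fence's front face, in the middle of the stop; axes as sawing_board.
- short_stop_hinge (a point): centre of its hinge pin, 75 mm above the bench and 4 mm behind the plane of the fence's front face; the pin runs along the fence (y of sawing_board).
- short_stop_knob (a point): centre of the 24 mm steel ball at the end of its lever, 75 mm from the hinge axis; moves with the arm. With the stop down the ball is 43 mm in front of the hinge (robot's side) and 61 mm above it; with the stop up it is 48 mm behind the hinge and 58 mm above it.
- short_stop_arm (a joint): arm angle: 0 = down (ball leans to the robot, blade hangs in front of the fence), 1.30 = up (ball leans away behind the fence, blade clear of the blank). Starts down. A 90 g bell crank: blade 16 mm wide along the fence, 72 mm forward and down from the hinge; lever with ball 105 degrees from it. Falls by its weight to either end, over centre at about 0.8; under 2 N at the ball turns it.
- long_stop: steel carriage of the long-length flip stop, the farther from the saw slot of the two (165 to 200 mm left of it), 34 mm along the fence, clamped on the fence's track (it does not slide). Origin on top of the track (z = 0.061), on the plane of the fence's front face, in the middle of the stop; axes as sawing_board.
- long_stop_hinge (a point): centre of its hinge pin, 75 mm above the bench and 4 mm behind the plane of the fence's front face; the pin runs along the fence (y of sawing_board).
- long_stop_knob (a point): centre of the 24 mm steel ball at the end of its lever, 75 mm from the hinge axis; moves with the arm. With the stop down the ball is 43 mm in front of the hinge (robot's side) and 61 mm above it; with the stop up it is 48 mm behind the hinge and 58 mm above it.
- long_stop_arm (a joint): arm angle of the long stop, same make and values as the short stop: 0 = down (ball leans to the robot), 1.30 = up (ball leans away behind the fence). Starts up. An arm that is up stands out over the blank: its blade tip is then about 60 mm in front of the fence face and 105 mm above the bench, so keep the gripper's body clear of it.
- long_stop_face (a point): fixed point on the long stop's carriage where the middle of the blank's left end comes to lie when the blank is home: in the plane of the lowered blade's right-hand side, 25 mm in front of the fence face, 27 mm above the bench. Axes as sawing_board.
- blank: the pine blank to be sawn, a bar 50 x 200 x 30 mm (x, y, z), 0.14 to 0.28 kg, lying loose on the base in front of the fence with its long side (y) roughly along it, a few mm off the fence, to the right of the stops. Origin at the centre of its underside (12 mm above the bench).
- blank_left_end (a point): centre of the blank's left end face, 15 mm above its underside.
- blank_right_end (a point): centre of the blank's right end face, 15 mm above its underside.
- mallet: turned wooden mallet standing on its head, 66 mm across, 220 mm high; bystander, leave alone. Origin under its centre.
- pen_pot: black pot of pens, 85 mm across, 147 mm high; bystander. Origin under its centre.
- glue: small plastic bottle with a green label, 35 x 47 x 163 mm, standing left of the board; bystander. Origin under its centre.
- cut_piece: dark hardwood piece 30 x 110 x 20 mm lying in front of the board; bystander. Origin under its centre.
- square: try square lying flat behind the fence, 115 x 169 x 16 mm; bystander. Origin under the centre of its outline.
- tape: roll of masking tape lying flat behind the fence, 98 mm across, 25 mm high; bystander. Origin under its centre.
- offcut: hardwood offcut 45 x 60 x 45 mm standing in front of the board; bystander. Origin under its centre.

How it is judged:
By the outcome, as a careful person would: the job done as asked, in the order asked, and still so for the second after the job is handed in, with the robot touching nothing.
It also fails if it takes over 64 s, if anything falls off the work surface, if the arm or the gripper's body presses on something with over 40 N, if the wrist force passes 120 N, or if a joint passes its speed limit or range.

## Working session

There is one attempt and no reset: what is moved stays moved. The work goes in short steps, Python scripts to look and compute and a tool call to move; the robot and the scene stay as the last step left them, time stands still between calls to the robot, and variables do not carry over. Pictures are saved under pics/ and viewed, at most 10 in all, crops included, and the job is handed in when it is done.

```bash
ls; mkdir -p pics
```

Run:
```python
from station import env, vision, finish_job
import cv2,numpy as np
np.set_printoptions(precision=4,suppress=True)
for n in ("scene","side"):
    c=vision.capture(n); cv2.imwrite(f"pics/{n}0.png",c["pixels"][:,:,::-1])
    print(n,c["fx"],c["fy"],c["cx"],c["cy"]);print(c["extrinsics"])
o=env.observe();print(o["clock"],o["tool_pos"],o["ee_rot"],o["width"])
```

```text
pics
station.py
scene 616.9634354421348 616.9634354421348 328.29214078459717 238.5990409537645
[[ 0.5639 -0.8257  0.0127 -0.2774]
 [-0.4998 -0.3535 -0.7907  0.3906]
 [ 0.6574  0.4396 -0.612   1.1691]
 [ 0.      0.      0.      1.    ]]
side 553.1712270193547 553.1712270193547 319.2886975304356 244.72544041497056
[[ 0.8278 -0.5606 -0.0218 -0.4148]
 [-0.2366 -0.3137 -0.9196  0.2682]
 [ 0.5086  0.7664 -0.3923  1.1061]
 [ 0.      0.      0.      1.    ]]
0.1 [0.1498 0.6318 0.2176] [[-0.9731  0.2306 -0.0005]
 [ 0.2306  0.973  -0.0023]
 [-0.     -0.0023 -1.    ]] 0.09296442422791135
```

View pics/scene0.png

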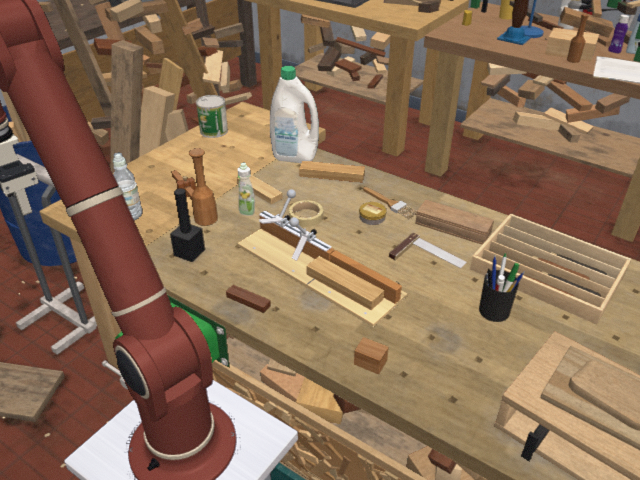

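View pics/side0.png

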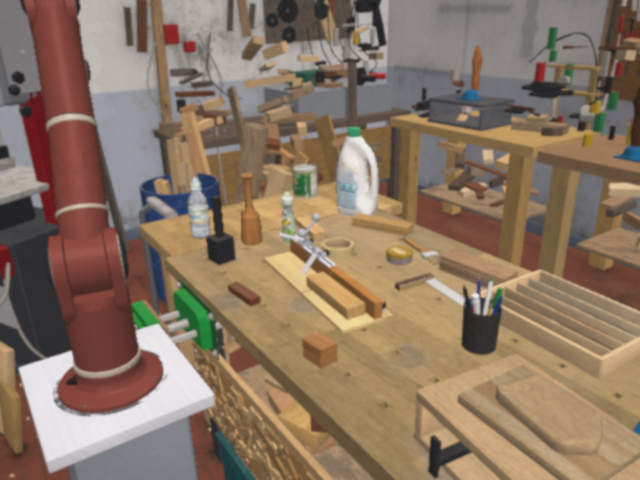

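The scene view shows the board around (240-405, 190-320), the blank around (345,282), and the stops' balls near (291,193) and (302,235). The side view shows the same from the right. I'll enlarge both.

Run:
```python
import cv2
a=cv2.imread("pics/scene0.png")[175:325,230:415];cv2.imwrite("pics/s1.png",cv2.resize(a,None,fx=4,fy=4,interpolation=cv2.INTER_CUBIC))
a=cv2.imread("pics/side0.png")[200:340,255:400];cv2.imwrite("pics/d1.png",cv2.resize(a,None,fx=4,fy=4,interpolation=cv2.INTER_CUBIC))
```

```text
(no output)
```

View pics/s1.png

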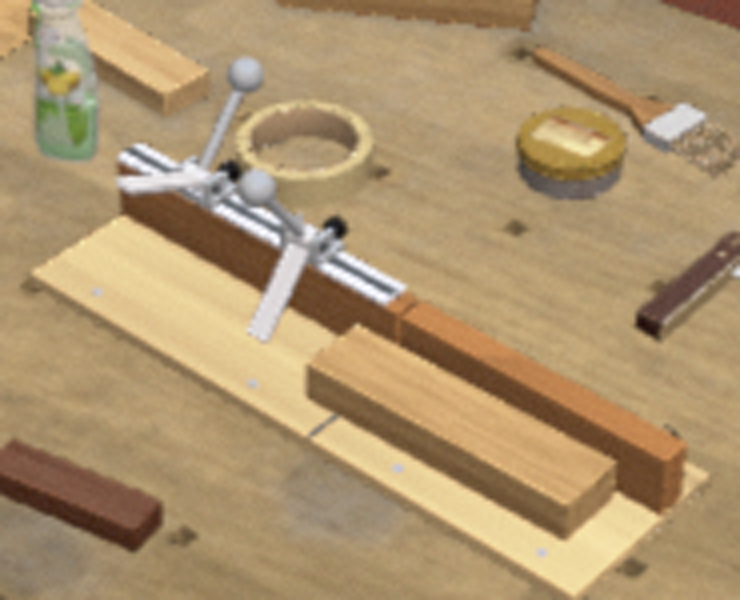

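View pics/d1.png

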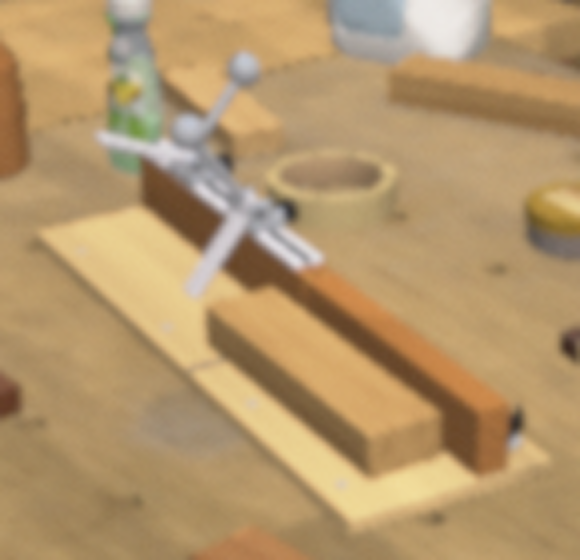

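Crop picks (4x, offsets scene (230,175), side (255,200)): balls long (245,74)/(243,68), short (258,187)/(189,130); base and blank corners also clear.

Create h.py:
```python
import numpy as np,cv2
np.set_printoptions(precision=4,suppress=True)
def ray(c,p):
    E=c["extrinsics"];R=E[:3,:3];o=-R.T@E[:3,3]
    d=R.T@np.array([(p[0]-c["cx"])/c["fx"],(p[1]-c["cy"])/c["fy"],1]);return o,d/np.linalg.norm(d)
def onz(c,p,z):
    o,d=ray(c,p);return o+d*(z-o[2])/d[2]
def tri(rs):
    A=sum(np.eye(3)-np.outer(d,d) for o,d in rs);b=sum((np.eye(3)-np.outer(d,d))@o for o,d in rs)
    return np.linalg.solve(A,b)
def cr(p,o,s=4): return (p[0]+.5)/s-.5+o[0],(p[1]+.5)/s-.5+o[1]
```

Run:
```python
from station import env, vision, finish_job
from h import *
S=vision.capture("scene");D=vision.capture("side")
so,do=(230,175),(255,200)
for n,a,b in [("long",(245,74),(243,68)),("short",(258,187),(189,130)),
 ("bLF",(33,270),(38,235)),("bRF",(575,597),(352,525)),("bRB",(708,473),(550,460)),("slotF",(312,436),(190,370)),
 ("kLF",(307,368),(208,310)),("kLB",(358,327),(265,290)),("kRF",(566,507),(370,438)),("kRB",(615,465),(440,410)),
 ("fRFtop",(666,455),(478,408)),("fRBtop",(684,447),(508,402)),("bladeS tip",(260,337),(194,293)),("glue base",(66,156),(128,168))]:
    A,B=cr(a,so),cr(b,do)
    z=.012 if n[0]=='b' or n[0]=='s' else .042
    p=tri([ray(S,A),ray(D,B)])
    print(n,p,onz(S,A,z)[:2],onz(D,B,z)[:2])
```

```text
long [0.6437 0.2242 0.1359] [0.7566 0.3119] [0.7825 0.437 ]
short [0.5448 0.1392 0.14  ] [0.684  0.2467] [0.7125 0.4118]
bLF [0.522  0.314  0.0091] [0.5226 0.3126] [0.5157 0.3054]
bRF [ 0.4719 -0.1379  0.0089] [ 0.4708 -0.1391] [ 0.4673 -0.1429]
bRB [ 0.6062 -0.1509  0.0104] [ 0.6065 -0.1513] [ 0.6023 -0.1539]
slotF [0.4919 0.0621 0.0145] [0.4957 0.0642] [0.4929 0.0652]
kLF [0.5215 0.0866 0.0376] [0.5177 0.0836] [0.5164 0.0788]
kLB [0.5614 0.0774 0.0456] [0.5684 0.0807] [0.562  0.0811]
kRF [ 0.5043 -0.1107  0.0404] [ 0.5035 -0.1113] [ 0.5019 -0.1134]
kRB [ 0.5475 -0.1185  0.0466] [ 0.5508 -0.1165] [ 0.5541 -0.1113]
fRFtop [ 0.5556 -0.1455  0.0596] [ 0.5757 -0.1368] [ 0.5733 -0.1225]
fRBtop [ 0.5726 -0.1494  0.0578] [ 0.5881 -0.1421] [ 0.592  -0.1273]
bladeS tip [0.5441 0.14   0.022 ] [0.5536 0.1474] [0.5549 0.1574]
glue base [0.6387 0.3835 0.0077] [0.6043 0.3506] [0.5965 0.3113]
```

Run:
```python
from station import env, vision, finish_job
from h import *
S=vision.capture("scene")
for n,p in [("mallet",(205,218)),("black",(188,252)),("penpot",(496,312)),("offcut",(370,365)),("cut",(247,303))]: print(n,onz(S,p,0)[:2])
u=np.array([.110,.994]);v=np.array([.994,-.110]);O=np.array([.5783,.0559])
o=env.observe();r=o["tool_pos"][:2]-O;print("tool in board",r@v,r@u,o["tool_pos"][2],np.degrees(np.arctan2(o["ee_rot"][0,1],o["ee_rot"][1,1])))
```

```text
mallet [0.5642 0.4722]
black [0.426  0.4027]
penpot [ 0.682  -0.3518]
offcut [ 0.3716 -0.1911]
cut [0.3669 0.1501]
tool in board -0.48928929210069255 0.5256171310663824 0.21809666870541666 13.331220685442998
```

{"api": "jog_arm", "payload": {
  "increments": "0,0,-0.06,-7\n0,0,-0.02,0",
  "jaw": 0
}}

```text
clock: 0.5
tool_pos: [0.1503, 0.6339, 0.3023]
ee_rot: [[-0.994, 0.11, 0.001], [0.11, 0.994, 0.006], [-0.0, 0.006, -1.0]]
wrist_force: [-0.2, 0.4, 0.2]
width: 0.0779
grip_force: 0.0
```

{"api": "jog_arm", "payload": {
  "increments": "-0.04,-0.0447,0,0\n-0.04,-0.0447,0,0\n-0.04,-0.0447,0,0\n-0.04,-0.0447,0,0\n-0.04,-0.0447,0,0"
}}

```text
clock: 1.12
tool_pos: [0.325, 0.3864, 0.2988]
ee_rot: [[-0.994, 0.11, 0.0], [0.11, 0.994, 0.0], [-0.0, 0.0, -1.0]]
wrist_force: [1.5, -0.4, 0.4]
width: 0.0278
grip_force: 0.0
```

{"api": "jog_arm", "payload": {
  "increments": "-0.04,-0.0447,0,0\n-0.04,-0.0447,0,0\n-0.04,-0.0447,0,0\n-0.04,-0.0447,0,0\n-0.04,-0.0447,0,0"
}}

```text
clock: 1.75
tool_pos: [0.499, 0.1425, 0.2989]
ee_rot: [[-0.994, 0.11, 0.0], [0.11, 0.994, 0.0], [-0.0, 0.0, -1.0]]
wrist_force: [0.1, 0.8, -0.0]
width: 0.0006
grip_force: 0.0
```

Add to h.py:
```python
u=np.array([.110,.994]);v=np.array([.994,-.110]);O=np.array([.5783,.0559])
def st():
    from station import env, vision, finish_job
    o=env.observe();r=o["tool_pos"][:2]-O;print("board x %.4f y %.4f z %.4f"%(r@v,r@u,o["tool_pos"][2]),"rot",np.degrees(np.arctan2(o["ee_rot"][0,1],o["ee_rot"][1,1])),"F",o["wrist_force"],o["clock"])
```

```bash
python3 -c "from h import *;st()"
```

```text
board x -0.0883 y 0.0773 z 0.2989 rot 6.321142738566362 F [ 0.1475  0.7512 -0.0465] 1.75
```

{"api": "jog_arm", "payload": {
  "increments": "0,0.001,0.06,0\n0,0,0.06,0\n0,0,0.04,0\n0,0,0.015,0\n0,0,0,0"
}}

```text
clock: 2.38
tool_pos: [0.4983, 0.145, 0.1236]
ee_rot: [[-0.994, 0.11, -0.001], [0.11, 0.994, -0.0], [0.001, -0.0, -1.0]]
wrist_force: [-0.2, -0.2, 0.5]
width: 0.0004
grip_force: 0.0
```

```bash
python3 -c "from h import *;st()"
```

```text
board x -0.0893 y 0.0798 z 0.1236 rot 6.334256666193601 F [-0.2316 -0.2406  0.4518] 2.375
```

{"api": "jog_arm", "payload": {
  "increments": "-0.015,0,0,0\n-0.015,0,0,0\n-0.012,0,0,0\n-0.012,0,0,0\n-0.012,0,0,0"
}}

```text
clock: 3.0
tool_pos: [0.5649, 0.1377, 0.1242]
ee_rot: [[-0.994, 0.11, 0.001], [0.11, 0.994, 0.0], [-0.001, 0.0, -1.0]]
wrist_force: [-0.2, -1.2, -0.1]
width: 0.0006
grip_force: 0.1
```

{"api": "jog_arm", "payload": {
  "increments": "-0.012,0,0,0\n-0.012,0,0,0\n-0.012,0,0,0\n-0.009,0,0,0\n0,0,0,0"
}}

```text
clock: 3.62
tool_pos: [0.6092, 0.1325, 0.1234]
ee_rot: [[-0.994, 0.111, 0.0], [0.111, 0.994, -0.0], [-0.0, -0.0, -1.0]]
wrist_force: [0.0, -0.3, 0.3]
width: 0.0003
grip_force: 0.0
```

Run:
```python
from h import *;st()
from station import env, vision, finish_job
c=vision.capture("scene")["pixels"][:,:,::-1][175:325,230:415];cv2.imwrite("pics/s2.png",cv2.resize(c,None,fx=3,fy=3))
```

```text
board x 0.0223 y 0.0795 z 0.1234 rot 6.364494033552122 F [ 0.0382 -0.3212  0.3082] 3.625
```

View pics/s2.png

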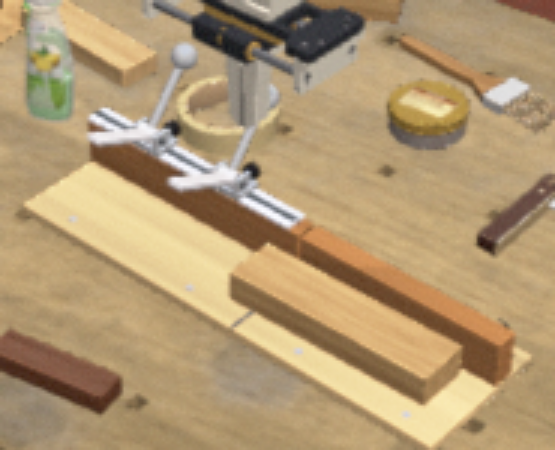

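Short stop is up (lever at crop (250,130), blade parallel to the long one's). Next the long stop from behind.

{"api": "jog_arm", "payload": {
  "increments": "0,0,-0.05,0\n0,0,-0.04,0\n-0.04,0.048,0,0\n-0.04,0.0475,0,0\n0,0,0,0"
}}

```text
clock: 4.3
tool_pos: [0.6985, 0.2244, 0.2102]
ee_rot: [[-0.995, 0.104, -0.003], [0.104, 0.995, 0.002], [0.004, 0.002, -1.0]]
wrist_force: [-0.8, -0.3, -0.1]
width: 0.0007
grip_force: 0.0
```

```bash
python3 -c "from h import *;st()"
```

```text
board x 0.1009 y 0.1807 z 0.2102 rot 5.972502628521363 F [-0.7733 -0.2687 -0.0904] 4.3
```

{"api": "jog_arm", "payload": {
  "increments": "0,0,0.04,0\n0,0,0.03,0\n0,0,0.02,0\n0,0,0,0"
}}

```text
clock: 4.8
tool_pos: [0.6965, 0.2176, 0.1219]
ee_rot: [[-0.994, 0.111, -0.005], [0.111, 0.994, -0.002], [0.005, -0.003, -1.0]]
wrist_force: [0.1, -0.4, 0.7]
width: 0.0003
grip_force: 0.0
```

```bash
python3 -c "from h import *;st()"
```

```text
board x 0.0997 y 0.1737 z 0.1219 rot 6.3681632274421345 F [ 0.1116 -0.3554  0.6653] 4.8
```

{"api": "jog_arm", "payload": {
  "increments": "0.014,0,0,0\n0.014,0,0,0\n0.012,0,0,0\n0.012,0,0,0\n0.012,0,0,0"
}}

```text
clock: 5.42
tool_pos: [0.6345, 0.2259, 0.1246]
ee_rot: [[-0.994, 0.111, 0.001], [0.111, 0.994, 0.0], [-0.001, 0.0, -1.0]]
wrist_force: [-0.1, 0.2, 0.4]
width: 0.0006
grip_force: 0.1
```

{"api": "jog_arm", "payload": {
  "increments": "0.012,0,0,0\n0.012,0,0,0\n0.012,0,0,0\n0.012,0,0,0\n0.010,0,0,0"
}}

```text
clock: 6.05
tool_pos: [0.5776, 0.2325, 0.1238]
ee_rot: [[-0.994, 0.11, 0.003], [0.11, 0.994, 0.0], [-0.003, 0.0, -1.0]]
wrist_force: [6.9, -1.5, -0.7]
width: 0.0006
grip_force: 3.1
```

```bash
python3 -c "from h import *;st()"
```

```text
board x -0.0201 y 0.1754 z 0.1238 rot 6.3154623832659 F [ 6.9189 -1.4864 -0.6672] 6.05
```

{"api": "jog_arm", "payload": {
  "increments": "-0.012,0,0,0\n0,0,-0.05,0\n0,0,-0.04,0\n0.02,-0.05,0,0\n0.02,-0.05,0,0"
}}

```text
clock: 6.68
tool_pos: [0.5391, 0.1348, 0.2141]
ee_rot: [[-0.994, 0.11, 0.001], [0.11, 0.994, -0.0], [-0.001, 0.0, -1.0]]
wrist_force: [0.3, -0.6, -0.4]
width: 0.0004
grip_force: 0.0
```

{"api": "jog_arm", "payload": {
  "increments": "0.02,-0.05,0,0\n0.02,-0.05,0,0\n0.0,-0.05,0,0\n0,0,0,0\n0,0,0,0"
}}

```text
clock: 7.3
tool_pos: [0.4829, -0.0084, 0.2137]
ee_rot: [[-0.994, 0.111, 0.0], [0.111, 0.994, 0.001], [-0.0, 0.001, -1.0]]
wrist_force: [-0.0, -0.3, 0.1]
width: 0.0005
grip_force: 0.0
```

Run:
```python
from h import *;st()
from station import env, vision, finish_job
a=[]
for n,y,x in (("scene",175,230),("side",200,230)):
    c=vision.capture(n)["pixels"][:,:,::-1][y:y+150,x:x+195];a.append(cv2.resize(c,None,fx=4,fy=4,interpolation=cv2.INTER_CUBIC))
cv2.imwrite("pics/s3.png",a[0])
cv2.imwrite("pics/s3d.png",a[1])
```

```text
board x -0.0877 y -0.0744 z 0.2137 rot 6.361803814668614 F [-0.0225 -0.3318  0.0969] 7.3
```

View pics/s3.png

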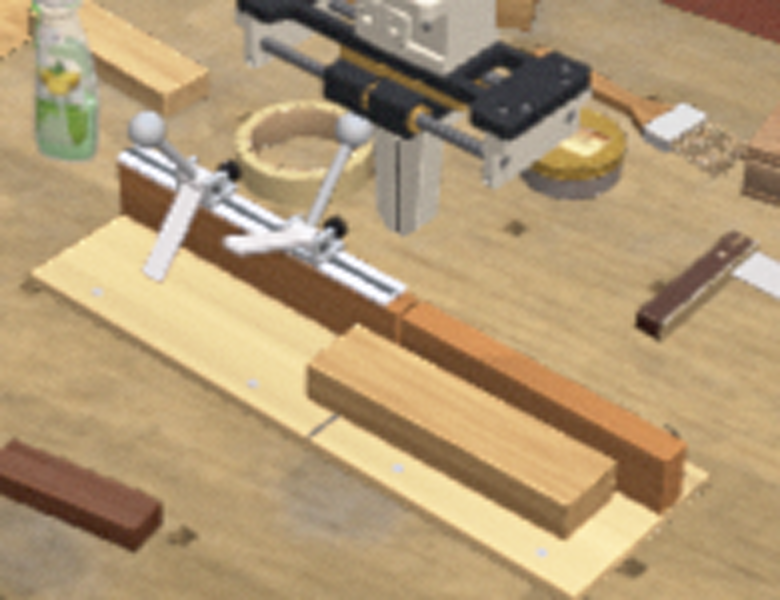

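Long stop down, short stop up, blank untouched. Now seat the blank against the fence.

{"api": "jog_arm", "payload": {
  "increments": "0.002,0,0.06,0\n0,0,0.06,0\n0,0,0.045,0\n0,0,0.018,0\n0,0,0,0"
}}

```text
clock: 8.02
tool_pos: [0.4796, -0.007, 0.0292]
ee_rot: [[-0.994, 0.108, -0.003], [0.108, 0.994, 0.001], [0.004, 0.0, -1.0]]
wrist_force: [0.5, 0.1, 0.6]
width: 0.0004
grip_force: 0.0
```

```bash
python3 -c "from h import *;st()"
```

```text
board x -0.0912 y -0.0734 z 0.0292 rot 6.199739465079238 F [0.4878 0.1376 0.6433] 8.025
```

{"api": "jog_arm", "payload": {
  "increments": "-0.008,0,0,0\n-0.006,0,0,0\n-0.005,0,0,0\n-0.004,0,0,0\n-0.004,0,0,0"
}}

```text
clock: 8.65
tool_pos: [0.5061, -0.0113, 0.0307]
ee_rot: [[-0.994, 0.11, -0.002], [0.11, 0.994, 0.0], [0.002, -0.0, -1.0]]
wrist_force: [-2.4, 0.1, 1.6]
width: 0.0006
grip_force: 0.9
```

```bash
python3 -c "from h import *;st()"
```

```text
board x -0.0643 y -0.0748 z 0.0307 rot 6.329200261818478 F [-2.4061  0.12    1.5674] 8.65
```

{"api": "jog_arm", "payload": {
  "increments": "-0.003,0,0,0\n-0.002,0,0,0\n0,0,0,0"
}}

```text
clock: 9.02
tool_pos: [0.5097, -0.0116, 0.0303]
ee_rot: [[-0.994, 0.11, -0.005], [0.11, 0.994, 0.001], [0.005, -0.0, -1.0]]
wrist_force: [-4.6, 0.4, 3.6]
width: 0.0003
grip_force: 2.6
```

```bash
python3 -c "from h import *;st()"
```

```text
board x -0.0608 y -0.0747 z 0.0303 rot 6.319671940211458 F [-4.5856  0.4167  3.5897] 9.025
```

{"api": "jog_arm", "payload": {
  "increments": "-0.003,0,0,0\n-0.002,0,0,0\n0,0,0,0"
}}

```text
clock: 9.4
tool_pos: [0.5097, -0.0117, 0.0298]
ee_rot: [[-0.994, 0.11, -0.015], [0.11, 0.994, 0.001], [0.015, -0.0, -1.0]]
wrist_force: [-11.1, 1.4, 9.0]
width: 0.0008
grip_force: 5.7
```

```bash
python3 -c "from h import *;st()"
```

```text
board x -0.0608 y -0.0747 z 0.0298 rot 6.305903682861103 F [-11.0662   1.3918   9.0196] 9.4
```

{"api": "jog_arm", "payload": {
  "increments": "-0.003,0,0,0\n0,0,0,0"
}}

```text
clock: 9.65
tool_pos: [0.5097, -0.0117, 0.0296]
ee_rot: [[-0.994, 0.11, -0.022], [0.11, 0.994, 0.002], [0.022, -0.0, -1.0]]
wrist_force: [-15.6, 2.2, 11.6]
width: 0.0009
grip_force: 7.6
```

```bash
python3 -c "from h import *;st()"
```

```text
board x -0.0608 y -0.0747 z 0.0296 rot 6.298724908402334 F [-15.5743   2.2493  11.6259] 9.65
```

{"api": "jog_arm", "payload": {
  "increments": "0.02,0,0,0\n0.012,0,0,0\n0,0,-0.05,0\n0,0,-0.03,0\n-0.015,-0.045,0,0"
}}

```text
clock: 10.28
tool_pos: [0.5016, -0.052, 0.1134]
ee_rot: [[-0.995, 0.102, 0.008], [0.102, 0.995, 0.002], [-0.008, 0.003, -1.0]]
wrist_force: [1.4, -0.7, 0.8]
width: 0.0004
grip_force: 0.0
```

{"api": "jog_arm", "payload": {
  "increments": "-0.02,-0.045,0,10\n0,0,0,10\n0,0,0,10\n0,0,0,10\n0,0,0,10"
}}

```text
clock: 10.9
tool_pos: [0.5143, -0.1032, 0.1109]
ee_rot: [[-0.549, 0.836, 0.003], [0.836, 0.549, -0.001], [-0.003, 0.002, -1.0]]
wrist_force: [-0.0, 0.4, -1.3]
width: 0.0002
grip_force: 0.0
```

{"api": "jog_arm", "payload": {
  "increments": "0,0,0,10\n0,0,0,10\n0,0,0,10\n0,0,0,10\n0,0,0,0"
}}

```text
clock: 11.52
tool_pos: [0.514, -0.1028, 0.1107]
ee_rot: [[0.108, 0.994, 0.002], [0.994, -0.108, -0.002], [-0.001, 0.002, -1.0]]
wrist_force: [0.0, -0.2, 0.4]
width: 0.0002
grip_force: 0.0
```

```bash
python3 -c "from h import *;st()"
```

```text
board x -0.0464 y -0.1649 z 0.1107 rot 96.18937987437029 F [ 0.0102 -0.179   0.4207] 11.525
```

{"api": "jog_arm", "payload": {
  "increments": "-0.049,0.0225,0,0\n0,0,0.04,0\n0,0,0.03,0\n0,0,0.011,0\n0,0,0,0"
}}

```text
clock: 12.15
tool_pos: [0.5301, -0.1539, 0.0295]
ee_rot: [[0.109, 0.994, -0.0], [0.994, -0.109, -0.0], [-0.0, -0.0, -1.0]]
wrist_force: [0.1, -0.2, -0.1]
width: 0.0003
grip_force: 0.0
```

```bash
python3 -c "from h import *;st()"
```

```text
board x -0.0248 y -0.2139 z 0.0295 rot 96.262850330774 F [ 0.1496 -0.2468 -0.1109] 12.15
```

{"api": "jog_arm", "payload": {
  "increments": "0.015,0,0,0\n0.01,0,0,0\n0.01,0,0,0\n0.01,0,0,0\n0.01,0,0,0"
}}

```text
clock: 12.78
tool_pos: [0.5362, -0.0991, 0.03]
ee_rot: [[0.111, 0.994, 0.001], [0.994, -0.111, -0.001], [-0.001, 0.001, -1.0]]
wrist_force: [-0.2, -1.7, 0.5]
width: 0.0004
grip_force: 0.9
```

```bash
python3 -c "from h import *;st()"
```

```text
board x -0.0248 y -0.1587 z 0.0300 rot 96.3541496817845 F [-0.1695 -1.6913  0.5206] 12.775
```

{"api": "jog_arm", "payload": {
  "increments": "0.014,0,0,0\n0.014,0,0,0\n0.014,0,0,0\n0.014,0,0,0\n0.01,0,0,0"
}}

```text
clock: 13.4
tool_pos: [0.5433, -0.032, 0.0295]
ee_rot: [[0.109, 0.994, -0.0], [0.994, -0.109, 0.001], [0.0, -0.0, -1.0]]
wrist_force: [-0.6, -1.3, 1.0]
width: 0.0003
grip_force: 0.7
```

```bash
python3 -c "from h import *;st()"
```

```text
board x -0.0251 y -0.0913 z 0.0295 rot 96.27654169580912 F [-0.6301 -1.3039  0.987 ] 13.4
```

{"api": "jog_arm", "payload": {
  "increments": "0.012,0,0,0\n0.012,0,0,0\n0.01,0,0,0\n0.005,0,0,0\n0,0,0,0"
}}

```text
clock: 14.02
tool_pos: [0.5477, 0.0061, 0.0296]
ee_rot: [[0.11, 0.994, -0.0], [0.994, -0.11, 0.001], [0.001, -0.0, -1.0]]
wrist_force: [-0.5, 0.4, 0.4]
width: 0.0002
grip_force: 0.0
```

```bash
python3 -c "from h import *;st()"
```

```text
board x -0.0250 y -0.0529 z 0.0296 rot 96.28960477114992 F [-0.5438  0.4143  0.416 ] 14.025
```

{"api": "jog_arm", "payload": {
  "increments": "0.004,0,0,0\n0.004,0,0,0\n0.003,0,0,0\n0,0,0,0"
}}

```text
clock: 14.52
tool_pos: [0.549, 0.0165, 0.0297]
ee_rot: [[0.11, 0.994, 0.0], [0.994, -0.11, 0.0], [0.0, 0.0, -1.0]]
wrist_force: [-0.2, -0.8, 0.9]
width: 0.0005
grip_force: 0.2
```

```bash
python3 -c "from h import *;st()"
```

```text
board x -0.0248 y -0.0424 z 0.0297 rot 96.31721949543443 F [-0.1629 -0.816   0.9227] 14.525
```

{"api": "jog_arm", "payload": {
  "increments": "0.003,0,0,0\n0.002,0,0,0\n0,0,0,0"
}}

```text
clock: 14.9
tool_pos: [0.5494, 0.0208, 0.0297]
ee_rot: [[0.111, 0.994, 0.0], [0.994, -0.111, -0.001], [-0.001, 0.0, -1.0]]
wrist_force: [-0.7, -3.4, 0.7]
width: 0.0004
grip_force: 1.0
```

```bash
python3 -c "from h import *;st()"
```

```text
board x -0.0248 y -0.0381 z 0.0297 rot 96.34419000881923 F [-0.6791 -3.4442  0.6576] 14.9
```

{"api": "jog_arm", "payload": {
  "increments": "0.003,0,0,0\n0,0,0,0"
}}

```text
clock: 15.15
tool_pos: [0.5495, 0.0209, 0.0297]
ee_rot: [[0.112, 0.994, 0.0], [0.994, -0.112, -0.005], [-0.005, 0.001, -1.0]]
wrist_force: [-0.9, -5.9, -0.1]
width: 0.0007
grip_force: 3.1
```

```bash
python3 -c "from h import *;st()"
```

```text
board x -0.0248 y -0.0380 z 0.0297 rot 96.44651109058982 F [-0.9334 -5.9094 -0.0796] 15.15
```

{"api": "jog_arm", "payload": {
  "increments": "-0.015,0,0,0\n-0.005,0,-0.05,0\n0,0,-0.03,0\n0,-0.04,0,0\n0.03,-0.036,0,0"
}}

```text
clock: 15.78
tool_pos: [0.4745, 0.0411, 0.1103]
ee_rot: [[0.115, 0.993, 0.001], [0.993, -0.115, 0.001], [0.001, 0.001, -1.0]]
wrist_force: [1.2, 1.9, 0.2]
width: 0.0006
grip_force: 0.0
```

{"api": "jog_arm", "payload": {
  "increments": "0.04,0,0,0\n0,0,0,0\n0,0,0.05,0\n0,0,0.03,0\n0,0,0,0"
}}

```text
clock: 16.4
tool_pos: [0.4783, 0.0813, 0.0282]
ee_rot: [[0.112, 0.994, -0.004], [0.994, -0.112, -0.0], [-0.001, -0.004, -1.0]]
wrist_force: [0.2, 0.0, 0.8]
width: 0.0003
grip_force: 0.0
```

```bash
python3 - <<'E'
from h import *;st()
from station import env, vision, finish_job
a=[]
for n,y,x in (("scene",175,230),("side",200,255)):
    c=vision.capture(n)["pixels"][:,:,::-1][y:y+140,x:x+130];a.append(cv2.resize(c,None,fx=3,fy=3,interpolation=cv2.INTER_CUBIC))
cv2.imwrite("pics/s4.png",np.hstack(a))
E
```

```text
board x -0.1022 y 0.0143 z 0.0282 rot 96.43095538618765 F [0.2264 0.0125 0.7726] 16.4
```

View pics/s4.png

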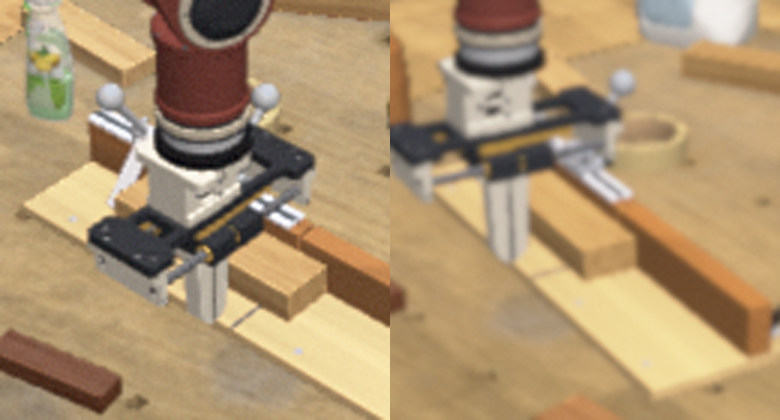

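The blank is along the fence with its left end near the lowered blade and its right end at scene crop (305,290); the gripper stands in front. Next is the seating push.

{"api": "jog_arm", "payload": {
  "increments": "0,0.01,0,0\n0,0.01,0,0\n0,0.008,0,0\n0,0.006,0,0\n0,0.003,0,0"
}}

```text
clock: 17.12
tool_pos: [0.5137, 0.0785, 0.0293]
ee_rot: [[0.11, 0.994, -0.007], [0.994, -0.11, 0.001], [0.001, -0.007, -1.0]]
wrist_force: [-6.2, 0.9, 7.4]
width: 0.0005
grip_force: 3.7
```

```bash
python3 -c "from h import *;st()"
```

```text
board x -0.0667 y 0.0154 z 0.0293 rot 96.31068965472765 F [-6.1877  0.9376  7.4061] 17.125
```

{"api": "jog_arm", "payload": {
  "increments": "0,0.003,0,0\n0,0,0,0"
}}

```text
clock: 17.38
tool_pos: [0.5136, 0.0786, 0.029]
ee_rot: [[0.11, 0.994, -0.012], [0.994, -0.11, 0.003], [0.001, -0.012, -1.0]]
wrist_force: [-7.9, 0.9, 7.5]
width: 0.0005
grip_force: 4.6
```

```bash
python3 -c "from h import *;st()"
```

```text
board x -0.0668 y 0.0154 z 0.0290 rot 96.30766781792002 F [-7.9443  0.8833  7.457 ] 17.375
```

{"api": "jog_arm", "payload": {
  "increments": "0,-0.02,0,0\n0,-0.018,0,0\n0,0,-0.05,0\n0,0,-0.03,0\n-0.04,0,0,0"
}}

```text
clock: 18.0
tool_pos: [0.48, 0.0452, 0.1115]
ee_rot: [[0.102, 0.995, 0.006], [0.995, -0.102, 0.002], [0.002, 0.006, -1.0]]
wrist_force: [0.2, -0.5, -0.3]
width: 0.0006
grip_force: 0.0
```

{"api": "jog_arm", "payload": {
  "increments": "-0.036,0.04,0,0\n0,0.041,0,0\n0,0,0.045,0\n0,0,0.032,0\n0,0,0,0"
}}

```text
clock: 18.62
tool_pos: [0.5522, -0.0024, 0.0306]
ee_rot: [[0.111, 0.994, -0.005], [0.994, -0.111, -0.0], [-0.001, -0.005, -1.0]]
wrist_force: [0.7, 0.2, 0.2]
width: 0.0007
grip_force: 0.0
```

```bash
python3 -c "from h import *;st()"
```

```text
board x -0.0195 y -0.0609 z 0.0306 rot 96.35817283282448 F [0.7235 0.2358 0.1868] 18.625
```

{"api": "jog_arm", "payload": {
  "increments": "0.01,0,0,0\n0.006,0,0,0\n0.004,0,0,0\n0.003,0,0,0\n0.002,0,0,0"
}}

```text
clock: 19.25
tool_pos: [0.5569, 0.02, 0.0335]
ee_rot: [[0.112, 0.994, 0.002], [0.994, -0.112, -0.003], [-0.003, 0.002, -1.0]]
wrist_force: [-1.8, -5.0, 3.3]
width: 0.0005
grip_force: 2.8
```

```bash
python3 -c "from h import *;st()"
```

```text
board x -0.0173 y -0.0380 z 0.0335 rot 96.40526615875775 F [-1.8049 -5.0117  3.2574] 19.25
```

{"api": "jog_arm", "payload": {
  "increments": "0.003,0,0,0\n0,0,0,0"
}}

```text
clock: 19.5
tool_pos: [0.5569, 0.0201, 0.0335]
ee_rot: [[0.114, 0.993, 0.001], [0.993, -0.114, -0.007], [-0.007, 0.002, -1.0]]
wrist_force: [-2.8, -8.6, 4.3]
width: 0.0003
grip_force: 3.9
```

```bash
python3 -c "from h import *;st()"
```

```text
board x -0.0173 y -0.0379 z 0.0335 rot 96.5393154048259 F [-2.808  -8.5561  4.3386] 19.5
```

{"api": "jog_arm", "payload": {
  "increments": "-0.012,0,0,0\n-0.01,0,0,0\n0,0,-0.05,0\n0,0,-0.06,0\n-0.05,0,-0.03,0"
}}

```text
clock: 20.12
tool_pos: [0.5513, -0.0414, 0.1749]
ee_rot: [[0.1, 0.995, 0.004], [0.995, -0.1, 0.004], [0.004, 0.004, -1.0]]
wrist_force: [0.8, -1.2, -0.7]
width: 0.0005
grip_force: 0.0
```

{"api": "jog_arm", "payload": {
  "increments": "-0.05,0,0,0\n-0.05,0,0,0\n-0.05,0,0,0\n0,0,0,0\n0,0,0,0"
}}

```text
clock: 20.75
tool_pos: [0.5325, -0.1943, 0.1723]
ee_rot: [[0.11, 0.994, -0.0], [0.994, -0.11, 0.002], [0.002, -0.001, -1.0]]
wrist_force: [0.5, -0.1, -0.3]
width: 0.0005
grip_force: 0.0
```

```bash
python3 - <<'E'
from h import *;st()
from station import env, vision, finish_job
a=[]
for n,y,x in (("scene",175,230),("side",200,255)):
    c=vision.capture(n)["pixels"][:,:,::-1][y:y+140,x:x+130];a.append(cv2.resize(c,None,fx=3,fy=3,interpolation=cv2.INTER_CUBIC))
cv2.imwrite("pics/s5.png",np.hstack(a))
E
```

```text
board x -0.0180 y -0.2537 z 0.1723 rot 96.31595895520367 F [ 0.4804 -0.083  -0.2885] 20.75
```

View pics/s5.png

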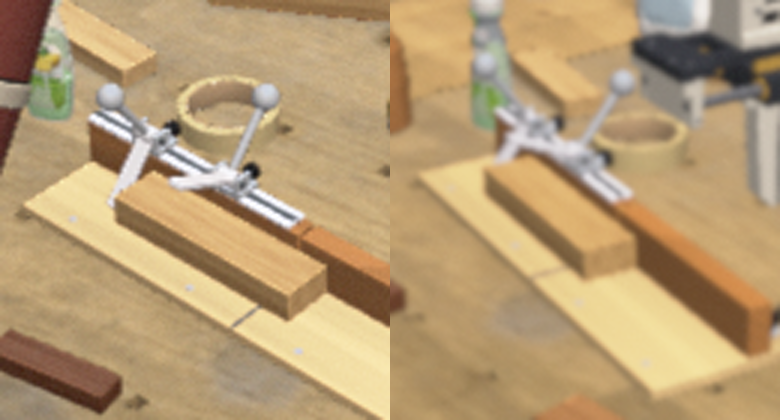

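The blank's end meets the lowered blade at scene crop (115,205), its side lies along the fence, and the short stop is up. I'm handing the job in.

```bash
python3 -c "
from station import env, vision, finish_job
print(finish_job())"
```

```text
the job is handed in; nothing more can be done
None
```

I flipped the short stop up and the long stop down, pushed the blank tight against the long stop and flat to the fence, and handed the job in at about 21 s; no verdict came back, but the last pictures show everything in place.

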